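# Swing the heavy swivel shelf in line with the clip and leave it standing still

### The job

Swing the heavy swivel shelf round until its nose points straight at the spring clip on the worktop, bring it to rest there and leave it standing still by itself, let go, for a few seconds. Move it gently, pushing only on the two sprung side pads (never touch the shelf's metal body or its glass top, and never hit or press a pad hard), do not let it run into either end stop of its hinge, and leave everything else where it is.

Things in the scene. Friction and masses are not known exactly. Their poses are not given: they have to be found in the camera images.
- leaf (a joint): hinge angle of the swivel shelf, rad. 0: it points along -x of the stand; growing values carry its nose towards +y of the stand (clockwise from above). Hard end stops at -0.85 and 0.8. Ball bearing: drag 0.005 N m s/rad, dry friction only 0.0008 N m, so it coasts for many seconds. Moment of inertia about the hinge 0.31 kg m2 nominal, true value within 30 percent
- leaf_hinge (a point): point on the vertical hinge axis, at 75 mm above the worktop, in the middle of the chrome post (40 mm thick, 159 mm tall, on a flat foot 170 x 200 mm) at the far side; its axes are those of the stand
- leaf_nose (a point): middle of the nose, the free end face of the swivel shelf, 360 mm from the hinge axis and 75 mm above the worktop; turns with the shelf: its -x axis points from the hinge outward along the shelf's centre line, its +y axis to the shelf's left side pad
- leaf_mid (a point): the swivel shelf itself, an aluminium box bar with a glass top, nominal 8 kg, 420 mm long (from 60 mm behind the hinge axis to 360 mm before it), 120 mm wide, from 45 to 107 mm above the worktop; not to be touched. This point lies on its top, 150 mm from the hinge axis; axes as of leaf_nose
- pad_right (a joint): how far the right sprung pad is pushed in, m: 0 free, 0.045 at its inner stop. Slippery grey plastic block on the shelf's -y side, 245 to 355 mm from the hinge axis, 50 to 100 mm above the worktop, flat face 45 mm out from the shelf's side. Slides straight in on a spring of 30 N/m, no preload, damping 0.3 N s/m, moving mass 60 g: the shelf rebounds from anything that stands in its way
- pad_left (a joint): the same for the left sprung pad, on the shelf's +y side
- pad_right_face (a point): middle of the right pad's outer face, 300 mm from the hinge along the shelf, 105 mm from its centre line when free, 75 mm above the worktop; moves with the pad
- pad_left_face (a point): the same for the left pad, on the +y side
- clip: spring clip fixed to the worktop, 36 x 64 mm, 40 mm high, dark base plate and two upright bright steel jaws; lower than the shelf's underside; between the robot and the shelf's sweep, about 400 to 460 mm from the hinge axis. Origin at the middle of its underside
- clip_mid (a point): point midway between the clip's jaws, 25 mm above the worktop; the shelf's centre line, drawn on past its nose, must pass over it
- bottle: closed turquoise bottle, 72 mm thick, 190 mm tall, stands at the left; leave alone. Origin under its centre
- tin: aluminium tin with a screw-top lid, 88 mm thick, 94 mm tall, stands at the left; leave alone. Origin under its centre
- scoop: black plastic scoop, 155 mm long, 40 mm high, at the right near the robot; leave alone. Origin under its bowl's centre
- brush: white silicone brush lying bristles up, 175 mm long, 25 mm high, lower than the shelf's underside, at the right near the shelf's nose; leave alone. Origin under its head
- jar: glass jar, 68 mm thick, 90 mm tall, at the left; leave alone. Origin under its centre
- pegbox: open grey plastic box, 120 x 90 x 60 mm, at the right; leave alone. Origin under its centre

How it is judged:
By the outcome, as a careful person would: the job done as asked, in the order asked, and still so for the second after the job is handed in, with the robot touching nothing.
It also fails if it takes over 48 s, if anything falls off the work surface, if the arm or the gripper's body presses on something with over 40 N, if the wrist force passes 120 N, or if a joint passes its speed limit or range.

### The arm

A 6-joint arm with a two-finger parallel gripper is mounted at the origin on the work surface. World frame = base frame: x ahead of the robot, y to its left, z up, the work surface at z = 0. Lengths are in mm, angles in rad, forces in N, time in s.
With the tool pointing down it reaches from about 300 to 775 mm from the base axis. Payload 14.6 kg.
Tool frame: the origin (TCP) lies between the finger pads; the fingertips stand manip.nose_length ahead of it and the grasp point (between the pads) lies 11 mm behind it (manip.nose_length is the distance from the TCP to the fingertips, in mm); z points along the fingers, y is the line along which they close (so a half turn about z gives the same grasp; the last joint's range is limited). The gripper opens to 94 mm and grips with 3 to 60 N. Pads are 16 mm wide; open, the fingers measure 119 mm over their backs; the gripper's body (75 mm by 177 mm) begins 78 mm behind the grasp point.
Start: joints at [-1.18, 0.3, 1.521, -0, 1.321, -0.067], TCP at [243.078, -493.358, 213.446] pointing down, gripper open.
Joint ranges: [-3.03, 3.03], [-0.79, 2.21], [0.23, 2.52], [-1.04, 4.18], [0, 3.07], [-2.55, 2.55]. Speed limits (rad/s): [2.22, 2.22, 2.57, 3.14, 3.14, 3.14].

### API

Orientations are given as [roll, pitch, yaw] about the fixed x, y, z axes, in that order (R = Rz(yaw) Ry(pitch) Rx(roll)).
In Python, from cell import manip, cams, job gives the robot as it stands.
- The arm moves only by the tool jog_arm, never from a script. Its argument "commands" is a list of rows, each an object of numbers: "dx", "dy", "dz": the shift along the tool's x, y, z each as a share of 40 mm, from -1 to 1; "ax", "ay", "az": the turn, a rotation vector about the tool's x, y, z each as a share of 10 degrees, from -1 to 1; "gripper": the closure, from 0 (fully open) to 1 (shut). A call has 1 to 10 rows; each row shifts and turns the commanded pose from where the row before left it, along the tool's axes as they then stand; what a row does not reach is not made up. A row lasts 1/8 s, in which the tool goes at most 62.5 mm and 10.7 degrees, less where a joint would pass 70% of its speed; a pose out of reach is approached as far as the arm can. A call with a number of a shift or a turn outside -1 to 1 is refused whole. A call with a gripper value outside its range is refused whole. The fingers move at their own pace and stop on an object; "squeeze" is the grip in N (left out, the last holds). Time passes only in rows, so rows that do not move let the fingers close. It gives the time, the measured TCP pose, the force, the opening and the grip force at its end, in the units of the state.
- manip.read_state(): the state, without advancing time (a new reading comes with each control period).
- cams.camera(name): name is "scene" or "top"; returns a dict with "image" (480x640x3 uint8, red, green, blue), "fx", "fy", "cx", "cy" (pixels), "dist_coeffs" ([k1, k2, p1, p2, k3] as OpenCV has them; the pictures are not rectified), "world_to_cam" (4x4, takes a point from world to camera coordinates). Camera axes: x right, y down, z forward; pixel columns grow to the right and rows downward; lengths in mm; the calibration is good to about 2 mm. A picture is of the moment at which its call begins. There is no depth.
- job.sign_off(): hands the job in; it is judged then, once.
The state is a dict: "clock": time; "joints": joint angles; "qd": joint speeds; "effort": joint torques, N m; "eef_pos": TCP position; "eef_rot": TCP orientation; "wrist_force": force on the tool from outside, world axes, zero at the start; "moment": the same for the moment, N m; "finger_gap": finger opening in mm; "finger_force": force on a finger pad.
Only numpy, scipy, OpenCV 4.12 (cv2) and the standard library are available. Lean on these libraries where they do the work, as an engineer would, in place of code of your own. Each camera call takes 0.05 s, during which the arm holds its last target. There are 200 camera calls.

## Working session

There is one attempt and no reset: what is moved stays moved. The work goes in short steps, Python scripts to look and compute and a tool call to move; the robot and the scene stay as the last step left them, time stands still between calls to the robot, and variables do not carry over. Pictures are saved under pics/ and viewed, at most 10 in all, crops included, and the job is handed in when it is done.

Besides the shell and the picture viewer there is one more tool, called after ">>>" in YAML: its name, and indented under it one key for each argument. jog_arm: Moves the arm, as the interface text tells. Shift numbers are shares of 40 mm and turn numbers shares of 10 degrees, none past 1 either way. Its arguments: {"type":"object","properties":{"commands":{"type":"array"},"squeeze":{"type":"number"}},"required":["commands"]}

```bash
ls; mkdir -p pics
python3 - <<'E'
from cell import manip, cams, job
import cv2
print(manip.read_state(), manip.nose_length)
for n in("scene","top"):
    c=cams.camera(n); cv2.imwrite(f"pics/{n}0.png",c["image"][:,:,::-1])
    print({k:v for k,v in c.items() if k!="image"})
E
```

```text
pics
{'clock': 0.0, 'joints': array([-1.17962406e+00,  3.00489214e-01,  1.52156073e+00,  3.76254973e-06,
        1.32069347e+00, -6.65920074e-02]), 'qd': array([ 0.00032865, -0.00137363, -0.00110384, -0.00017231,  0.00039099,
       -0.00088403]), 'effort': array([ 2.43928662e-03, -5.31801689e+01, -3.52733517e+01,  7.08929077e-02,
        2.44234217e-02, -7.37273103e-05]), 'eef_pos': array([ 242.97799566, -493.14649839,  212.88499787]), 'eef_rot': array([-3.14044469e+00, -8.02111241e-05,  4.57763296e-01]), 'wrist_force': array([ 0.6769719 , -0.08053212, -0.24247148]), 'moment': array([ 0.04627539, -0.00297514,  0.01598198]), 'finger_force': 0.0, 'finger_gap': 94.21365215369708} 8.0
{'fx': 579.2867831569373, 'fy': 579.2867831569373, 'cx': 331.6991368918251, 'cy': 242.94477229097578, 'dist_coeffs': array([-0.17640632,  0.        ,  0.        ,  0.        ,  0.        ]), 'world_to_cam': array([[ 7.69818816e-02,  9.96973768e-01,  1.08210906e-02,
        -6.40057243e+01],
       [ 7.26990224e-01, -4.87008897e-02, -6.84918563e-01,
        -3.35196021e+02],
       [-6.82318844e-01,  6.05931468e-02, -7.28539269e-01,
         1.89699080e+03],
       [ 0.00000000e+00,  0.00000000e+00,  0.00000000e+00,
         1.00000000e+00]])}
{'fx': 503.95948981189787, 'fy': 503.95948981189787, 'cx': 313.6455559280989, 'cy': 239.66344052556352, 'dist_coeffs': array([0.01744625, 0.        , 0.        , 0.        , 0.        ]), 'world_to_cam': array([[ 2.81394277e-02, -9.99601266e-01, -2.34109553e-03,
        -6.99128827e+00],
       [-9.98801840e-01, -2.80229616e-02, -4.01197909e-02,
         5.57091541e+02],
       [ 4.00381894e-02,  3.46723848e-03, -9.99192135e-01,
         1.33682414e+03],
       [ 0.00000000e+00,  0.00000000e+00,  0.00000000e+00,
         1.00000000e+00]])}
```

View pics/top0.png

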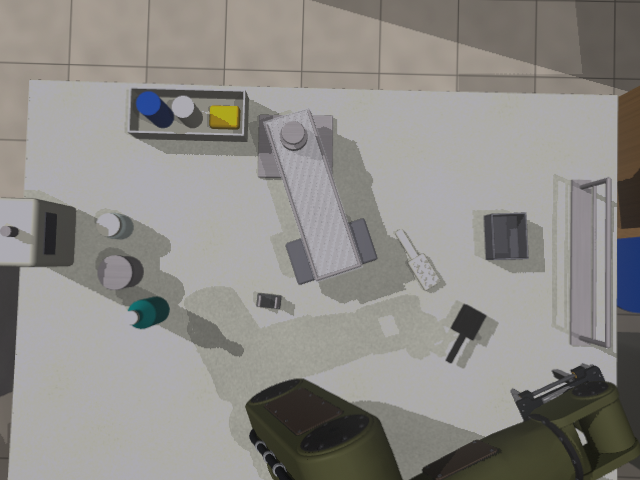

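View pics/scene0.png

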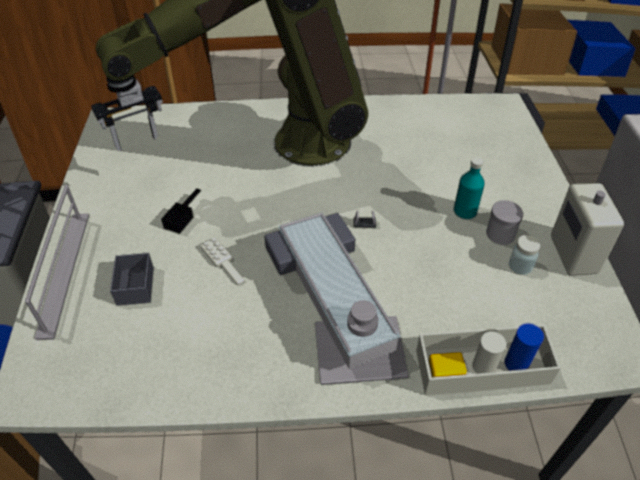

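The top view shows the hinge cap near (293,134), the nose near (338,272) and the clip near (269,301). The shelf must therefore swing clockwise, towards +y, by a push on its right pad. I'll zoom in to measure.

Run:
```python
import cv2
a=cv2.imread("pics/top0.png")[95:320,240:440]
cv2.imwrite("pics/zoom.png",cv2.resize(a,None,fx=2.6,fy=2.6,interpolation=cv2.INTER_CUBIC))
b=cv2.imread("pics/scene0.png")[195:395,250:430]
cv2.imwrite("pics/zooms.png",cv2.resize(b,None,fx=3,fy=3,interpolation=cv2.INTER_CUBIC))
```

```text
(no output)
```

View pics/zoom.png

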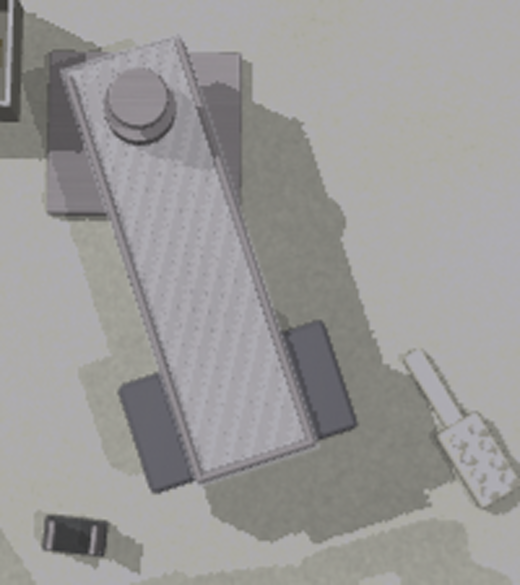

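View pics/zooms.png

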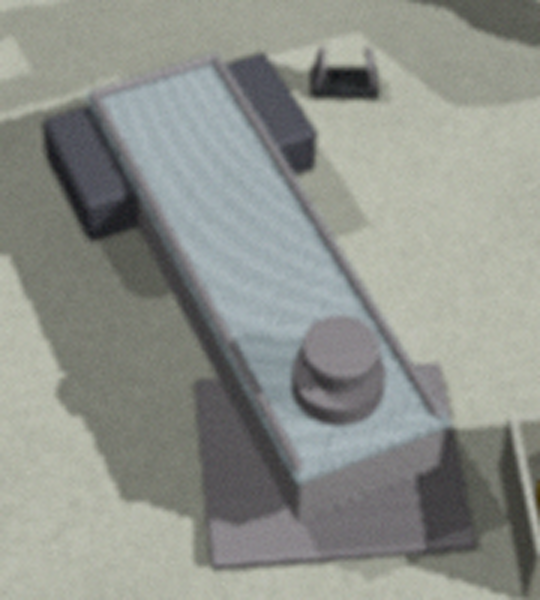

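The zoomed crops show the glass-top corners, the cap and the clip jaws clearly. In the top view the corners are at (62,70), (180,38), (316,443) and (198,482) and the clip is at (75,535). In the scene view the nose corners are at (95,95) and (215,60).

```bash
cat > h.py <<'E'
import numpy as np, cv2
from cell import manip, cams, job
from scipy.optimize import least_squares
def K(c): return np.array([[c["fx"],0,c["cx"]],[0,c["fy"],c["cy"]],[0,0,1.]])
def back(c,px,z):
    n=cv2.undistortPoints(np.float64(px).reshape(-1,1,2),K(c),c["dist_coeffs"])[:,0]
    R,t=c["world_to_cam"][:3,:3],c["world_to_cam"][:3,3]
    o=-R.T@t; d=np.c_[n,np.ones(len(n))]@R
    return (o+d*((z-o[2])/d[:,2])[:,None])[:,:2]
def proj(c,P):
    return cv2.projectPoints(np.float64(P).reshape(-1,1,3),cv2.Rodrigues(c["world_to_cam"][:3,:3])[0],c["world_to_cam"][:3,3],K(c),c["dist_coeffs"])[0][:,0]
E
python3 - <<'E'
from h import *
import pickle
C={n:cams.camera(n) for n in("top","scene")}
pickle.dump(C,open("c0.pkl","wb"))
T=lambda p:np.array(p)/2.6+[240,95]
S=lambda p:np.array(p)/3+[250,195]
# order: back-right, back-left, nose-left, nose-right
t=T([(180,38),(62,70),(198,482),(316,443)]); s=S([(298,475),(440,425),(215,60),(95,95)])
for n,p in(("top",t),("scene",s)): print(n,back(C[n],p,107).round(1).tolist())
print("cap",back(C["top"],T([(137,98)]),159),back(C["scene"],S([(341,348)]),159))
print("clip",back(C["top"],T([(75,535)]),30),back(C["scene"],S([(345,76)]),22))
print("jaws",back(C["top"],T([(47,533),(101,537)]),40),back(C["scene"],S([(318,50),(370,52)]),40))
L=np.array([(-60,-60),(-60,60),(360,60),(360,-60)])
def m(p):
    u=np.array([-np.cos(p[2]),np.sin(p[2])]); v=np.array([np.sin(p[2]),np.cos(p[2])])
    return p[:2]+L[:,:1]*u+L[:,1:]*v
for nm,which in(("top",["top"]),("scene",["scene"]),("both",["top","scene"])):
    f=lambda p:np.concatenate([(proj(C[n],np.c_[m(p),[107]*4])-q).ravel() for n,q in(("top",t),("scene",s)) if n in which])
    r=least_squares(f,[800,0,-.3]);print(nm,r.x,f(r.x).round(1))
foot=T([(50,50),(241,54),(47,214)]);print("foot",back(C["top"],foot,8).round(1))
E
```

```text
top [[879.2, 28.6], [844.9, 141.4], [452.5, -0.7], [492.8, -112.1]]
scene [[885.2, 32.1], [850.6, 138.6], [462.1, 1.2], [497.9, -103.2]]
cap [[806.56689506  65.64616956]] [[814.67989579  67.82134315]]
clip [[392.59982122 121.59507502]] [[403.54287381 125.90142656]]
jaws [[394.64242205 148.80842525]
 [392.16776619  94.61421422]] [[385.8482275  101.80370827]
 [391.61792557 149.7341339 ]]
top [ 8.08504234e+02  6.52039737e+01 -3.46293635e-01] [-0.2 -2.4 -0.3  0.1 -0.1  1.2  0.5  1. ]
scene [ 8.13772069e+02  6.63867397e+01 -3.34607104e-01] [-1.   2.1  1.9 -0.1  1.2 -2.2 -2.1 -1.2]
both [ 8.10821315e+02  6.58652363e+01 -3.40644374e-01] [-0.2 -3.3 -0.4 -1.  -1.2  0.4 -0.5  0.5 -1.2  1.   1.5 -1.4  0.1 -2.9
 -3.1 -1.6]
foot [[892.5 165.4]
 [893.9 -33.4]
 [721.  163. ]]
```

```bash
cat >> h.py <<'E'
import pickle
from scipy.optimize import minimize_scalar
H=np.array([809.,65.5]); TH0=-0.343; TGT=np.arctan2(123-H[1],H[0]-392)
C0=pickle.load(open("c0.pkl","rb"))
R_,Y_=np.meshgrid(np.arange(90,358,1.5),np.arange(-62,62.1,1.))
def patch(c,th):
    x=H[0]-R_*np.cos(th)+Y_*np.sin(th); y=H[1]+R_*np.sin(th)+Y_*np.cos(th)
    p=proj(c,np.c_[x.ravel(),y.ravel(),np.full(x.size,107.)]).astype(np.float32).reshape(*x.shape,2)
    g=cv2.GaussianBlur(cv2.cvtColor(c["image"],cv2.COLOR_RGB2GRAY),(0,0),0.8)
    return cv2.remap(g.astype(np.float32),p[...,0],p[...,1],cv2.INTER_LINEAR)
REF={n:patch(C0[n],TH0) for n in C0}
def angle(names=("top","scene"),prev=None):
    out=[]
    for n in names:
        c=cams.camera(n)
        def cost(th):
            d=np.abs(patch(c,th)-REF[n]); return np.minimum(d,25).mean()
        g=np.arange(-.45,.4,.02) if prev is None else np.arange(prev-.08,prev+.081,.016)
        b=min(g,key=cost); r=minimize_scalar(cost,bounds=(b-.02,b+.02),method="bounded",options={"xatol":1e-5})
        out+=[r.x,r.fun]
    return out
def rep(names=("top","scene")):
    s=manip.read_state(); a=angle(names)
    print("t",round(s["clock"],2),"th",np.round(a,4),"tcp",s["eef_pos"].round(1),"rpy",s["eef_rot"].round(3),"F",s["wrist_force"].round(2))
    open("log.txt","a").write(f"{s['clock']} {a}\n")
E
python3 -c "
from h import *
rep();rep();print(TGT)"
```

```text
t 0.2 th [-0.343   0.1573 -0.343   0.624 ] tcp [ 243.  -493.2  213.1] rpy [-3.141 -0.     0.458] F [ 1.39 -0.84 -0.49]
t 0.3 th [-0.343   0.1598 -0.343   0.6312] tcp [ 243.1 -493.3  213.3] rpy [-3.141 -0.     0.458] F [-0.    1.09 -0.5 ]
0.13702559977478834
```

>>> jog_arm:
  commands:
    - {"az": 0.64,"gripper": 1}
    - {"dx": 0.8,"dy": -0.36,"gripper": 1}
    - {"dx": 0.8,"dy": -0.36,"gripper": 1}
    - {"dx": 0.8,"dy": -0.36,"gripper": 1}
    - {"dx": 0.8,"dy": -0.36,"gripper": 1}
    - {"dx": 0.8,"dy": -0.36,"gripper": 1}
    - {"dx": 0.8,"dy": -0.36,"gripper": 1}
    - {"dx": 0.8,"dy": -0.36,"gripper": 1}
    - {"dx": 0.8,"dy": -0.36,"gripper": 1}
    - {"dx": 0.8,"dy": -0.36,"gripper": 1}
  squeeze: 10

```text
schema error: expected keys dx, dy, dz, ax, ay, az, gripper
```

>>> jog_arm:
  commands:
    - {"dx": 0,"dy": 0,"dz": 0,"ax": 0,"ay": 0,"az": 0.64,"gripper": 1}
    - {"dx": 0.8,"dy": -0.36,"dz": 0,"ax": 0,"ay": 0,"az": 0,"gripper": 1}
    - {"dx": 0.8,"dy": -0.36,"dz": 0,"ax": 0,"ay": 0,"az": 0,"gripper": 1}
    - {"dx": 0.8,"dy": -0.36,"dz": 0,"ax": 0,"ay": 0,"az": 0,"gripper": 1}
    - {"dx": 0.8,"dy": -0.36,"dz": 0,"ax": 0,"ay": 0,"az": 0,"gripper": 1}
    - {"dx": 0.8,"dy": -0.36,"dz": 0,"ax": 0,"ay": 0,"az": 0,"gripper": 1}
    - {"dx": 0.8,"dy": -0.36,"dz": 0,"ax": 0,"ay": 0,"az": 0,"gripper": 1}
    - {"dx": 0.8,"dy": -0.36,"dz": 0,"ax": 0,"ay": 0,"az": 0,"gripper": 1}
    - {"dx": 0.8,"dy": -0.36,"dz": 0,"ax": 0,"ay": 0,"az": 0,"gripper": 1}
    - {"dx": 0.8,"dy": -0.36,"dz": 0,"ax": 0,"ay": 0,"az": 0,"gripper": 1}
  squeeze: 10

```text
clock: 1.65
eef_pos: [470.8, -272.9, 213.5]
eef_rot: [3.141, -0.0, 0.346]
wrist_force: [0.4, 0.2, 0.8]
finger_gap: 0.8
finger_force: 0.0
```

>>> jog_arm:
  commands:
    - {"dx": 0.8,"dy": -0.35,"dz": 0,"ax": 0,"ay": 0,"az": 0,"gripper": 1}
    - {"dx": 0.8,"dy": -0.35,"dz": 0,"ax": 0,"ay": 0,"az": 0,"gripper": 1}
    - {"dx": 0.8,"dy": -0.35,"dz": 0,"ax": 0,"ay": 0,"az": 0,"gripper": 1}
    - {"dx": 0.8,"dy": -0.35,"dz": 0,"ax": 0,"ay": 0,"az": 0,"gripper": 1}
    - {"dx": 0,"dy": 0,"dz": 0.7,"ax": 0,"ay": 0,"az": 0,"gripper": 1}
    - {"dx": 0,"dy": 0,"dz": 0.7,"ax": 0,"ay": 0,"az": 0,"gripper": 1}
    - {"dx": 0,"dy": 0,"dz": 0.7,"ax": 0,"ay": 0,"az": 0,"gripper": 1}
    - {"dx": 0,"dy": 0,"dz": 0.7,"ax": 0,"ay": 0,"az": 0,"gripper": 1}
    - {"dx": 0,"dy": 0,"dz": 0.65,"ax": 0,"ay": 0,"az": 0,"gripper": 1}

```text
clock: 2.78
eef_pos: [571.4, -177.6, 74.5]
eef_rot: [-3.141, 0.0, 0.346]
wrist_force: [-0.5, 0.2, -1.0]
finger_gap: 0.4
finger_force: 0.0
```

Run:
```python
from h import *
rep()
s=manip.read_state()["eef_pos"][:2]-H; th=-.343
print("r",s@[-np.cos(th),np.sin(th)],"lat",s@[np.sin(th),np.cos(th)])
a=cams.camera("top")["image"];b=cams.camera("scene")["image"]
o=np.hstack([cv2.resize(a[110:330,220:440],(400,400)),cv2.resize(b[180:400,230:450],(400,400))])
cv2.imwrite("pics/z2.png",o[:,:,::-1])
```

```text
t 2.77 th [-0.3438 16.4747 -0.3417  9.7859] tcp [ 571.4 -177.6   74.5] rpy [-3.141  0.     0.346] F [-0.45  0.18 -0.99]
r 306.5683501640289 lat -148.21736132625279
```

View pics/z2.png

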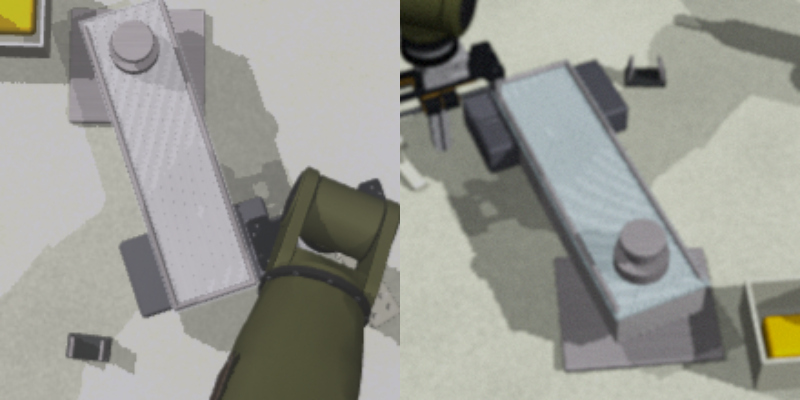

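The fingertips hang just outside the right pad, at about (435,145) in the scene panel, with a gap of roughly 30 mm. I'll close most of the gap, then push slowly.

```bash
python3 - <<'E'
s=open("h.py").read()
s=s.replace('return cv2.remap(g.astype(np.float32),p[...,0],p[...,1],cv2.INTER_LINEAR)','q=cv2.remap(g.astype(np.float32),p[...,0],p[...,1],cv2.INTER_LINEAR); return cv2.Sobel(q,cv2.CV_32F,0,1,ksize=5)/32')
s=s.replace("np.minimum(d,25).mean()","np.minimum(d,4).mean()")
open("h.py","w").write(s)
E
python3 -c "
from h import *
rep()"
```

```text
t 2.98 th [-0.3427  1.7099 -0.3428  1.9732] tcp [ 571.6 -177.7   75.9] rpy [-3.142 -0.     0.346] F [ 0.36 -0.49  1.33]
```

>>> jog_arm:
  commands:
    - {"dx": 0,"dy": -0.1,"dz": 0,"ax": 0,"ay": 0,"az": 0,"gripper": 1}
    - {"dx": 0,"dy": -0.1,"dz": 0,"ax": 0,"ay": 0,"az": 0,"gripper": 1}
    - {"dx": 0,"dy": -0.1,"dz": 0,"ax": 0,"ay": 0,"az": 0,"gripper": 1}
    - {"dx": 0,"dy": -0.1,"dz": 0,"ax": 0,"ay": 0,"az": 0,"gripper": 1}
    - {"dx": 0,"dy": -0.1,"dz": 0,"ax": 0,"ay": 0,"az": 0,"gripper": 1}
    - {"dx": 0,"dy": -0.03,"dz": 0,"ax": 0,"ay": 0,"az": 0,"gripper": 1}
    - {"dx": 0,"dy": -0.03,"dz": 0,"ax": 0,"ay": 0,"az": 0,"gripper": 1}
    - {"dx": 0,"dy": -0.03,"dz": 0,"ax": 0,"ay": 0,"az": 0,"gripper": 1}
    - {"dx": 0,"dy": -0.03,"dz": 0,"ax": 0,"ay": 0,"az": 0,"gripper": 1}
    - {"dx": 0,"dy": -0.03,"dz": 0,"ax": 0,"ay": 0,"az": 0,"gripper": 1}

```text
clock: 4.32
eef_pos: [562.6, -153.2, 75.4]
eef_rot: [-3.142, 0.0, 0.346]
wrist_force: [0.2, 0.1, 0.2]
finger_gap: 0.7
finger_force: 0.0
```

```bash
python3 -c "
from h import *
rep()"
```

```text
t 4.33 th [-0.3428  1.8098 -0.3424  1.9981] tcp [ 562.6 -153.2   75.4] rpy [-3.142  0.     0.346] F [0.22 0.09 0.23]
```

>>> jog_arm:
  commands:
    - {"dx": 0,"dy": -0.03,"dz": 0,"ax": 0,"ay": 0,"az": 0,"gripper": 1}
    - {"dx": 0,"dy": -0.03,"dz": 0,"ax": 0,"ay": 0,"az": 0,"gripper": 1}
    - {"dx": 0,"dy": -0.03,"dz": 0,"ax": 0,"ay": 0,"az": 0,"gripper": 1}
    - {"dx": 0,"dy": -0.03,"dz": 0,"ax": 0,"ay": 0,"az": 0,"gripper": 1}
    - {"dx": 0,"dy": -0.03,"dz": 0,"ax": 0,"ay": 0,"az": 0,"gripper": 1}
    - {"dx": 0,"dy": -0.03,"dz": 0,"ax": 0,"ay": 0,"az": 0,"gripper": 1}
    - {"dx": 0,"dy": -0.03,"dz": 0,"ax": 0,"ay": 0,"az": 0,"gripper": 1}
    - {"dx": 0,"dy": -0.03,"dz": 0,"ax": 0,"ay": 0,"az": 0,"gripper": 1}
    - {"dx": 0,"dy": -0.03,"dz": 0,"ax": 0,"ay": 0,"az": 0,"gripper": 1}
    - {"dx": 0,"dy": -0.03,"dz": 0,"ax": 0,"ay": 0,"az": 0,"gripper": 1}

```text
clock: 5.68
eef_pos: [558.5, -141.8, 75.5]
eef_rot: [3.142, -0.0, 0.346]
wrist_force: [-0.1, 0.1, 0.3]
finger_gap: 0.3
finger_force: 0.0
```

```bash
python3 -c "
from h import *
rep()"
```

```text
t 5.67 th [-0.3411  1.9576 -0.3377  2.1089] tcp [ 558.5 -141.8   75.5] rpy [ 3.142 -0.     0.346] F [-0.08  0.07  0.26]
```

>>> jog_arm:
  commands:
    - {"dx": 0,"dy": -0.03,"dz": 0,"ax": 0,"ay": 0,"az": 0,"gripper": 1}
    - {"dx": 0,"dy": -0.03,"dz": 0,"ax": 0,"ay": 0,"az": 0,"gripper": 1}
    - {"dx": 0,"dy": -0.03,"dz": 0,"ax": 0,"ay": 0,"az": 0,"gripper": 1}
    - {"dx": 0,"dy": -0.03,"dz": 0,"ax": 0,"ay": 0,"az": 0,"gripper": 1}
    - {"dx": 0,"dy": -0.03,"dz": 0,"ax": 0,"ay": 0,"az": 0,"gripper": 1}
    - {"dx": 0,"dy": -0.03,"dz": 0,"ax": 0,"ay": 0,"az": 0,"gripper": 1}
    - {"dx": 0,"dy": -0.03,"dz": 0,"ax": 0,"ay": 0,"az": 0,"gripper": 1}
    - {"dx": 0,"dy": -0.03,"dz": 0,"ax": 0,"ay": 0,"az": 0,"gripper": 1}
    - {"dx": 0,"dy": -0.03,"dz": 0,"ax": 0,"ay": 0,"az": 0,"gripper": 1}

```text
clock: 6.9
eef_pos: [554.9, -131.7, 75.5]
eef_rot: [3.142, -0.0, 0.346]
wrist_force: [-0.8, -0.4, 0.1]
finger_gap: 0.5
finger_force: 0.0
```

```bash
python3 -c "
from h import *
rep()"
```

```text
t 6.9 th [-0.343   2.3923 -0.3414  2.6442] tcp [ 554.9 -131.7   75.5] rpy [ 3.142 -0.     0.346] F [-0.82 -0.36  0.11]
```

Run:
```python
from h import *
a=cams.camera("top")["image"];b=cams.camera("scene")["image"]
o=np.hstack([cv2.resize(a[110:330,220:440],(400,400)),cv2.resize(b[190:310,250:370],(400,400),interpolation=cv2.INTER_CUBIC)])
cv2.imwrite("pics/z3.png",o[:,:,::-1])
c={"top":dict(C0["top"],image=a),"scene":dict(C0["scene"],image=b)}
for n in c:
    print(n,[(round(t,3),round(float(np.minimum(np.abs(patch(c[n],t)-REF[n]),4).mean()),2)) for t in np.arange(-.36,-.26,.008)])
```

```text
top [(np.float64(-0.36), 2.76), (np.float64(-0.352), 2.59), (np.float64(-0.344), 2.4), (np.float64(-0.336), 2.5), (np.float64(-0.328), 2.64), (np.float64(-0.32), 2.75), (np.float64(-0.312), 2.82), (np.float64(-0.304), 2.85), (np.float64(-0.296), 2.83), (np.float64(-0.288), 2.77), (np.float64(-0.28), 2.65), (np.float64(-0.272), 2.66), (np.float64(-0.264), 2.81)]
scene [(np.float64(-0.36), 2.89), (np.float64(-0.352), 2.78), (np.float64(-0.344), 2.68), (np.float64(-0.336), 2.68), (np.float64(-0.328), 2.76), (np.float64(-0.32), 2.82), (np.float64(-0.312), 2.86), (np.float64(-0.304), 2.84), (np.float64(-0.296), 2.81), (np.float64(-0.288), 2.79), (np.float64(-0.28), 2.74), (np.float64(-0.272), 2.65), (np.float64(-0.264), 2.76)]
```

View pics/z3.png

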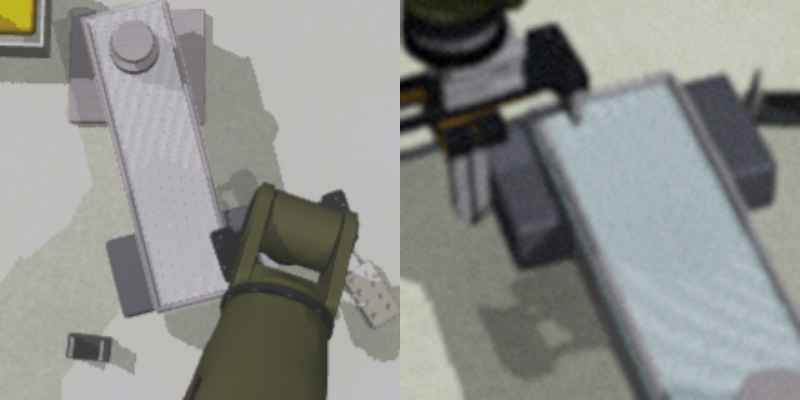

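The shelf is in fact moving: its left nose corner has shifted left to about (160,310) in the panel. The tracker had locked onto the fixed glass texture, so I'll match only the rim profile.

```bash
python3 - <<'E'
s=open("h.py").read()
s=s.replace('REF={n:patch(C0[n],TH0) for n in C0}','M=(np.abs(Y_[:,0])>49)\nREF={n:np.median(patch(C0[n],TH0),axis=1,keepdims=True) for n in C0}')
s=s.replace("d=np.abs(patch(c,th)-REF[n])","d=np.abs(patch(c,th)-REF[n])[M]")
open("h.py","w").write(s)
E
python3 - <<'E'
from h import *
for n in C0:
    g=np.arange(-.36,-.32,.001); print(n,g[np.argmin([np.minimum(np.abs(patch(C0[n],t)-REF[n])[M],4).mean() for t in g])])
rep();rep()
E
```

```text
top -0.34299999999999997
scene -0.344
t 7.1 th [-0.2685  2.9614 -0.2663  2.631 ] tcp [ 554.9 -131.7   75.5] rpy [3.142 0.    0.346] F [-1.14  0.57  0.25]
t 7.2 th [-0.2638  2.992  -0.2594  2.5991] tcp [ 554.9 -131.8   75.4] rpy [-3.142  0.     0.346] F [-0.61  0.16 -0.27]
```

>>> jog_arm:
  commands:
    - {"dx": 0,"dy": 0.15,"dz": -0.7,"ax": 0,"ay": 0,"az": 0.3,"gripper": 1}
    - {"dx": 0,"dy": 0.1,"dz": -0.9,"ax": 0,"ay": 0,"az": 0.8,"gripper": 1}
    - {"dx": 0,"dy": 0,"dz": -1,"ax": 0,"ay": 0,"az": 0.85,"gripper": 1}
    - {"dx": 0,"dy": 0,"dz": -1,"ax": 0,"ay": 0,"az": 0.85,"gripper": 1}
    - {"dx": -0.2,"dy": -0.9,"dz": 0,"ax": 0,"ay": 0,"az": 0,"gripper": 1}
    - {"dx": -0.2,"dy": -0.9,"dz": 0,"ax": 0,"ay": 0,"az": 0,"gripper": 1}
    - {"dx": -0.2,"dy": -0.9,"dz": 0,"ax": 0,"ay": 0,"az": 0,"gripper": 1}
    - {"dx": -0.2,"dy": -0.9,"dz": 0,"ax": 0,"ay": 0,"az": 0,"gripper": 1}
    - {"dx": -0.2,"dy": -0.9,"dz": 0,"ax": 0,"ay": 0,"az": 0,"gripper": 1}
    - {"dx": -0.2,"dy": -0.9,"dz": 0,"ax": 0,"ay": 0,"az": 0,"gripper": 1}

```text
clock: 8.55
eef_pos: [541.1, 80.6, 219.5]
eef_rot: [-3.142, -0.0, -0.143]
wrist_force: [0.2, -0.2, 0.4]
finger_gap: 0.4
finger_force: 0.0
```

```bash
python3 -c "
from h import *
rep()"
```

```text
t 8.55 th [-0.2054  2.9992 -0.2031  2.4072] tcp [541.1  80.6 219.5] rpy [-3.142 -0.    -0.143] F [ 0.22 -0.23  0.35]
```

>>> jog_arm:
  commands:
    - {"dx": -0.2,"dy": -0.95,"dz": 0,"ax": 0,"ay": 0,"az": 0,"gripper": 1}
    - {"dx": -0.2,"dy": -0.95,"dz": 0,"ax": 0,"ay": 0,"az": 0,"gripper": 1}
    - {"dx": -0.2,"dy": -0.95,"dz": 0,"ax": 0,"ay": 0,"az": 0,"gripper": 1}
    - {"dx": -0.2,"dy": -0.95,"dz": 0,"ax": 0,"ay": 0,"az": 0,"gripper": 1}
    - {"dx": 0,"dy": 0,"dz": 0,"ax": 0,"ay": 0,"az": 0,"gripper": 1}

```text
clock: 9.28
eef_pos: [531.0, 235.7, 219.2]
eef_rot: [3.142, 0.0, -0.14]
wrist_force: [-0.5, -0.9, -0.7]
finger_gap: 0.7
finger_force: 0.0
```

```bash
python3 -c "
from h import *
rep();rep();rep();rep()
cv2.imwrite('pics/f9.png',np.hstack([cams.camera('top')['image'][90:330,200:500],cams.camera('scene')['image'][170:410,220:520]])[:,:,::-1])"
```

```text
t 9.28 th [-0.1761  2.7062 -0.1735  2.4759] tcp [531.  235.7 219.2] rpy [ 3.142  0.    -0.14 ] F [-0.45 -0.94 -0.69]
t 9.38 th [-0.1724  2.732  -0.1697  2.5337] tcp [531.4 233.7 219.3] rpy [ 3.141  0.    -0.143] F [0.47 0.38 0.4 ]
t 9.47 th [-0.1687  2.7463 -0.1657  2.455 ] tcp [531.5 233.2 219.5] rpy [ 3.141 -0.    -0.144] F [-0.77 -0.33  0.16]
t 9.57 th [-0.1647  2.8064 -0.1616  2.5362] tcp [531.5 233.4 219.6] rpy [ 3.142 -0.    -0.144] F [-1.01  0.17  0.71]
```

View pics/f9.png

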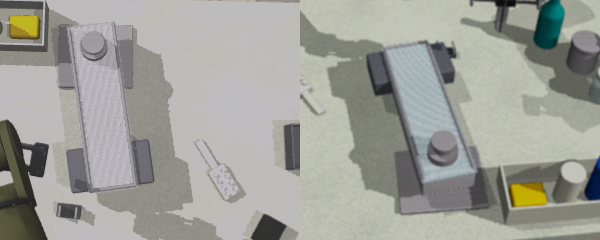

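The shelf is coasting at about 0.040 rad/s and friction will probably stop it a little short, near 0.07. I'll go back to the right pad for a second gentle push.

>>> jog_arm:
  commands:
    - {"dx": 0,"dy": 0.3,"dz": 0,"ax": 0,"ay": 0,"az": -0.83,"gripper": 1}
    - {"dx": -0.02,"dy": 0.9,"dz": 0,"ax": 0,"ay": 0,"az": 0,"gripper": 1}
    - {"dx": -0.02,"dy": 0.9,"dz": 0,"ax": 0,"ay": 0,"az": 0,"gripper": 1}
    - {"dx": -0.02,"dy": 0.9,"dz": 0,"ax": 0,"ay": 0,"az": 0,"gripper": 1}
    - {"dx": -0.02,"dy": 0.9,"dz": 0,"ax": 0,"ay": 0,"az": 0,"gripper": 1}
    - {"dx": -0.02,"dy": 0.9,"dz": 0,"ax": 0,"ay": 0,"az": 0,"gripper": 1}
    - {"dx": -0.02,"dy": 0.9,"dz": 0,"ax": 0,"ay": 0,"az": 0,"gripper": 1}
    - {"dx": -0.02,"dy": 0.9,"dz": 0,"ax": 0,"ay": 0,"az": 0,"gripper": 1}
    - {"dx": -0.02,"dy": 0.9,"dz": 0,"ax": 0,"ay": 0,"az": 0,"gripper": 1}
    - {"dx": -0.02,"dy": 0.9,"dz": 0,"ax": 0,"ay": 0,"az": 0,"gripper": 1}

```text
clock: 11.02
eef_pos: [522.8, -102.8, 219.6]
eef_rot: [3.142, -0.0, 0.002]
wrist_force: [0.2, 0.1, -0.3]
finger_gap: 0.2
finger_force: 0.0
```

```bash
python3 -c "
from h import *
rep()"
```

```text
t 11.03 th [-0.1111  3.124  -0.1092  2.6913] tcp [ 522.8 -102.8  219.6] rpy [ 3.142e+00 -0.000e+00  2.000e-03] F [ 0.24  0.1  -0.29]
```

>>> jog_arm:
  commands:
    - {"dx": 0,"dy": 0,"dz": 0.9,"ax": 0,"ay": 0,"az": 0,"gripper": 1}
    - {"dx": 0,"dy": 0,"dz": 0.9,"ax": 0,"ay": 0,"az": 0,"gripper": 1}
    - {"dx": 0,"dy": 0,"dz": 0.9,"ax": 0,"ay": 0,"az": 0,"gripper": 1}
    - {"dx": 0,"dy": 0,"dz": 0.9,"ax": 0,"ay": 0,"az": 0,"gripper": 1}

```text
clock: 11.62
eef_pos: [523.0, -100.8, 74.5]
eef_rot: [3.142, -0.0, 0.003]
wrist_force: [1.1, -0.8, 0.1]
finger_gap: 0.4
finger_force: 0.0
```

```bash
python3 -c "
from h import *
rep();rep()"
```

```text
t 11.62 th [-0.0942  3.0205 -0.091   2.6805] tcp [ 523.  -100.8   74.5] rpy [ 3.142e+00 -0.000e+00  3.000e-03] F [ 1.12 -0.84  0.11]
t 11.72 th [-0.0912  3.0273 -0.0882  2.7154] tcp [ 521.2 -100.5   72.4] rpy [-3.14e+00  6.00e-03  3.00e-03] F [-0.04 -0.1   0.51]
```

>>> jog_arm:
  commands:
    - {"dx": 0,"dy": -0.08,"dz": 0,"ax": 0,"ay": 0,"az": 0,"gripper": 1}
    - {"dx": 0,"dy": -0.08,"dz": 0,"ax": 0,"ay": 0,"az": 0,"gripper": 1}
    - {"dx": 0,"dy": -0.08,"dz": 0,"ax": 0,"ay": 0,"az": 0,"gripper": 1}
    - {"dx": 0,"dy": -0.08,"dz": 0,"ax": 0,"ay": 0,"az": 0,"gripper": 1}
    - {"dx": 0,"dy": -0.08,"dz": 0,"ax": 0,"ay": 0,"az": 0,"gripper": 1}
    - {"dx": 0,"dy": -0.08,"dz": 0,"ax": 0,"ay": 0,"az": 0,"gripper": 1}
    - {"dx": 0,"dy": -0.08,"dz": 0,"ax": 0,"ay": 0,"az": 0,"gripper": 1}
    - {"dx": 0,"dy": -0.06,"dz": 0,"ax": 0,"ay": 0,"az": 0,"gripper": 1}
    - {"dx": 0,"dy": -0.05,"dz": 0,"ax": 0,"ay": 0,"az": 0,"gripper": 1}
    - {"dx": 0,"dy": -0.04,"dz": 0,"ax": 0,"ay": 0,"az": 0,"gripper": 1}

```text
clock: 13.08
eef_pos: [523.0, -72.9, 75.4]
eef_rot: [-3.142, 0.0, 0.002]
wrist_force: [0.4, -0.3, 0.2]
finger_gap: 0.5
finger_force: 0.0
```

```bash
cat >> h.py <<'E'
def fit(t0,t1=99):
    import re
    D=[]
    for l in open("log.txt"):
        t=float(l.split()[0]); v=[float(x) for x in re.findall(r"-?\d+\.\d+(?:e-?\d+)?",l.split("[",1)[1])]
        v=v[::2] if len(v)==4 else v[:1]
        if t0<=t<=t1: D+=[(t+.02+.05*i,x-(.0025*i)) for i,x in enumerate(v)]
    D=np.array(D); k=2 if len(D)>5 else 1
    p=np.polyfit(D[:,0]-D[-1,0],D[:,1],k); print("th,om,acc",p[-1].round(4),p[-2].round(4),(2*p[0]).round(4) if k==2 else "", "res",np.std(np.polyval(p,D[:,0]-D[-1,0])-D[:,1]).round(5))
def gap(side,th):
    s=manip.read_state()["eef_pos"][:2]-H
    print("r",(s@[-np.cos(th),np.sin(th)]).round(1),"gap",(abs(s@[np.sin(th),np.cos(th)])-116.5).round(1))
E
python3 -c "
from h import *
fit(7.05);fit(8.5)
rep();rep();fit(8.5);fit(11)
import re
th=float(re.findall(r'-?\d+\.\d+',open('log.txt').readlines()[-1])[1]);gap(1,th)"
```

```text
th,om,acc -0.0896 0.0309 -0.0032 res 0.00105
th,om,acc -0.0899 0.0298 -0.004 res 0.00098
t 13.07 th [-0.0554  3.0675 -0.053   2.7385] tcp [523.  -72.9  75.4] rpy [-3.142e+00  0.000e+00  2.000e-03] F [ 0.36 -0.34  0.25]
t 13.18 th [-0.0523  3.1227 -0.0503  2.7922] tcp [523.  -72.9  75.4] rpy [-3.142e+00  0.000e+00  2.000e-03] F [-0.01  0.22  0.15]
th,om,acc -0.0522 0.023 -0.0043 res 0.00095
th,om,acc -0.0522 0.0245 -0.0025 res 0.00073
r 292.9 gap 6.9
```

>>> jog_arm:
  commands:
    - {"dx": 0,"dy": -0.05,"dz": 0,"ax": 0,"ay": 0,"az": 0,"gripper": 1}
    - {"dx": 0,"dy": -0.05,"dz": 0,"ax": 0,"ay": 0,"az": 0,"gripper": 1}
    - {"dx": 0,"dy": -0.05,"dz": 0,"ax": 0,"ay": 0,"az": 0,"gripper": 1}
    - {"dx": 0,"dy": -0.05,"dz": 0,"ax": 0,"ay": 0,"az": 0,"gripper": 1}
    - {"dx": 0,"dy": -0.04,"dz": 0,"ax": 0,"ay": 0,"az": 0,"gripper": 1}
    - {"dx": 0,"dy": -0.022,"dz": 0,"ax": 0,"ay": 0,"az": 0,"gripper": 1}
    - {"dx": 0,"dy": -0.022,"dz": 0,"ax": 0,"ay": 0,"az": 0,"gripper": 1}
    - {"dx": 0,"dy": -0.022,"dz": 0,"ax": 0,"ay": 0,"az": 0,"gripper": 1}
    - {"dx": 0,"dy": -0.022,"dz": 0,"ax": 0,"ay": 0,"az": 0,"gripper": 1}
    - {"dx": 0,"dy": -0.022,"dz": 0,"ax": 0,"ay": 0,"az": 0,"gripper": 1}

```text
clock: 14.52
eef_pos: [522.9, -59.0, 75.4]
eef_rot: [-3.142, 0.0, 0.002]
wrist_force: [0.2, 0.3, 0.4]
finger_gap: 0.2
finger_force: 0.0
```

```bash
python3 -c "
from h import *
rep();fit(11);fit(13)
import re
th=float(re.findall(r'-?\d+\.\d+',open('log.txt').readlines()[-1])[1]);gap(1,th)"
```

```text
t 14.53 th [-0.0199  3.1221 -0.0231  2.7743] tcp [522.9 -59.   75.4] rpy [-3.142e+00  0.000e+00  2.000e-03] F [0.21 0.27 0.41]
th,om,acc -0.0223 0.0202 -0.0029 res 0.00152
th,om,acc -0.0226 0.0095 -0.0176 res 0.00197
r 288.5 gap 2.3
```

>>> jog_arm:
  commands:
    - {"dx": 0,"dy": -0.024,"dz": 0,"ax": 0,"ay": 0,"az": 0,"gripper": 1}
    - {"dx": 0,"dy": -0.024,"dz": 0,"ax": 0,"ay": 0,"az": 0,"gripper": 1}
    - {"dx": 0,"dy": -0.024,"dz": 0,"ax": 0,"ay": 0,"az": 0,"gripper": 1}
    - {"dx": 0,"dy": -0.024,"dz": 0,"ax": 0,"ay": 0,"az": 0,"gripper": 1}
    - {"dx": 0,"dy": -0.022,"dz": 0,"ax": 0,"ay": 0,"az": 0,"gripper": 1}
    - {"dx": 0,"dy": -0.022,"dz": 0,"ax": 0,"ay": 0,"az": 0,"gripper": 1}
    - {"dx": 0,"dy": -0.022,"dz": 0,"ax": 0,"ay": 0,"az": 0,"gripper": 1}
    - {"dx": 0,"dy": -0.022,"dz": 0,"ax": 0,"ay": 0,"az": 0,"gripper": 1}
    - {"dx": 0,"dy": -0.022,"dz": 0,"ax": 0,"ay": 0,"az": 0,"gripper": 1}
    - {"dx": 0,"dy": -0.022,"dz": 0,"ax": 0,"ay": 0,"az": 0,"gripper": 1}

```text
clock: 15.88
eef_pos: [522.9, -49.9, 75.4]
eef_rot: [-3.142, 0.0, 0.002]
wrist_force: [-0.4, 0.3, 0.1]
finger_gap: 0.4
finger_force: 0.0
```

```bash
python3 -c "
from h import *
rep();fit(14);
import re
th=float(re.findall(r'-?\d+\.\d+',open('log.txt').readlines()[-1])[1]);gap(1,th)"
```

```text
t 15.88 th [-4.2000e-03  3.1977e+00  6.0000e-04  2.8905e+00] tcp [522.9 -49.9  75.4] rpy [-3.142e+00  0.000e+00  2.000e-03] F [-0.45  0.25  0.15]
th,om,acc -0.0027 0.0145  res 0.00232
r 286.6 gap -2.4
```

>>> jog_arm:
  commands:
    - {"dx": 0,"dy": -0.022,"dz": 0,"ax": 0,"ay": 0,"az": 0,"gripper": 1}
    - {"dx": 0,"dy": -0.022,"dz": 0,"ax": 0,"ay": 0,"az": 0,"gripper": 1}
    - {"dx": 0,"dy": -0.022,"dz": 0,"ax": 0,"ay": 0,"az": 0,"gripper": 1}
    - {"dx": 0,"dy": -0.022,"dz": 0,"ax": 0,"ay": 0,"az": 0,"gripper": 1}
    - {"dx": 0,"dy": -0.022,"dz": 0,"ax": 0,"ay": 0,"az": 0,"gripper": 1}
    - {"dx": 0,"dy": -0.022,"dz": 0,"ax": 0,"ay": 0,"az": 0,"gripper": 1}
    - {"dx": 0,"dy": -0.022,"dz": 0,"ax": 0,"ay": 0,"az": 0,"gripper": 1}
    - {"dx": 0,"dy": -0.022,"dz": 0,"ax": 0,"ay": 0,"az": 0,"gripper": 1}

```text
clock: 16.98
eef_pos: [522.9, -42.9, 75.5]
eef_rot: [-3.142, -0.0, 0.002]
wrist_force: [0.7, -0.9, 0.7]
finger_gap: 0.9
finger_force: 0.0
```

```bash
python3 -c "
from h import *
rep();rep();fit(16)
gap(1,angle(('top',))[0])"
```

```text
t 16.98 th [0.0261 3.2155 0.029  2.7648] tcp [522.9 -42.9  75.5] rpy [-3.142e+00 -0.000e+00  2.000e-03] F [ 0.71 -0.89  0.69]
t 17.07 th [0.0287 3.2223 0.0317 2.784 ] tcp [522.9 -42.8  75.5] rpy [-3.142e+00  0.000e+00  2.000e-03] F [-0.21 -0.19 -0.34]
th,om,acc 0.0293 0.0229  res 0.00041
r 282.5 gap 0.9
```

>>> jog_arm:
  commands:
    - {"dx": 0,"dy": 0.1,"dz": 0,"ax": 0,"ay": 0,"az": 0,"gripper": 1}
    - {"dx": 0,"dy": 0.1,"dz": 0,"ax": 0,"ay": 0,"az": 0,"gripper": 1}
    - {"dx": 0,"dy": 0,"dz": 0,"ax": 0,"ay": 0,"az": 0,"gripper": 1}
    - {"dx": 0,"dy": 0,"dz": 0,"ax": 0,"ay": 0,"az": 0,"gripper": 1}
    - {"dx": 0,"dy": 0,"dz": 0,"ax": 0,"ay": 0,"az": 0,"gripper": 1}
    - {"dx": 0,"dy": 0,"dz": 0,"ax": 0,"ay": 0,"az": 0,"gripper": 1}
    - {"dx": 0,"dy": 0,"dz": 0,"ax": 0,"ay": 0,"az": 0,"gripper": 1}
    - {"dx": 0,"dy": 0,"dz": 0,"ax": 0,"ay": 0,"az": 0,"gripper": 1}

```text
clock: 18.23
eef_pos: [522.9, -50.9, 75.5]
eef_rot: [3.142, -0.0, 0.002]
wrist_force: [0.7, -0.2, 0.5]
finger_gap: 0.4
finger_force: 0.0
```

```bash
python3 -c "
from h import *
rep();rep();fit(16.9);fit(18)"
```

```text
t 18.23 th [0.0574 3.1808 0.0608 2.804 ] tcp [522.9 -50.9  75.5] rpy [ 3.142e+00 -0.000e+00  2.000e-03] F [ 0.75 -0.25  0.54]
t 18.32 th [0.0591 3.1608 0.0623 2.8618] tcp [522.9 -50.9  75.4] rpy [-3.142e+00  0.000e+00  2.000e-03] F [-0.05  0.72 -0.22]
th,om,acc 0.0602 0.0209 -0.0055 res 0.00042
th,om,acc 0.0599 0.016  res 5e-05
```

>>> jog_arm:
  commands:
    - {"dx": 0,"dy": 0,"dz": 0,"ax": 0,"ay": 0,"az": 0,"gripper": 1}
    - {"dx": 0,"dy": 0,"dz": 0,"ax": 0,"ay": 0,"az": 0,"gripper": 1}
    - {"dx": 0,"dy": 0,"dz": 0,"ax": 0,"ay": 0,"az": 0,"gripper": 1}
    - {"dx": 0,"dy": 0,"dz": 0,"ax": 0,"ay": 0,"az": 0,"gripper": 1}
    - {"dx": 0,"dy": 0,"dz": 0,"ax": 0,"ay": 0,"az": 0,"gripper": 1}
    - {"dx": 0,"dy": 0,"dz": 0,"ax": 0,"ay": 0,"az": 0,"gripper": 1}
    - {"dx": 0,"dy": 0,"dz": 0,"ax": 0,"ay": 0,"az": 0,"gripper": 1}
    - {"dx": 0,"dy": 0,"dz": 0,"ax": 0,"ay": 0,"az": 0,"gripper": 1}
    - {"dx": 0,"dy": 0,"dz": 0,"ax": 0,"ay": 0,"az": 0,"gripper": 1}
    - {"dx": 0,"dy": 0,"dz": 0,"ax": 0,"ay": 0,"az": 0,"gripper": 1}

```text
clock: 19.68
eef_pos: [522.9, -50.9, 75.5]
eef_rot: [3.142, 0.0, 0.002]
wrist_force: [0.7, 0.7, -0.3]
finger_gap: 0.7
finger_force: 0.0
```

```bash
python3 -c "
from h import *
rep();rep();fit(16.9);fit(18)"
```

```text
t 19.68 th [0.0868 3.1724 0.0903 2.852 ] tcp [522.9 -50.9  75.5] rpy [3.142e+00 0.000e+00 2.000e-03] F [ 0.7   0.67 -0.31]
t 19.77 th [0.0852 3.1954 0.0922 2.8712] tcp [522.9 -50.9  75.4] rpy [-3.142e+00  0.000e+00  2.000e-03] F [0.67 0.   0.47]
th,om,acc 0.0886 0.0168 -0.0037 res 0.00095
th,om,acc 0.0887 0.0181 -0.0021 res 0.00111
```

>>> jog_arm:
  commands:
    - {"dx": 0,"dy": 0,"dz": 0,"ax": 0,"ay": 0,"az": 0,"gripper": 1}
    - {"dx": 0,"dy": 0,"dz": 0,"ax": 0,"ay": 0,"az": 0,"gripper": 1}
    - {"dx": 0,"dy": 0,"dz": 0,"ax": 0,"ay": 0,"az": 0,"gripper": 1}
    - {"dx": 0,"dy": 0,"dz": 0,"ax": 0,"ay": 0,"az": 0,"gripper": 1}
    - {"dx": 0,"dy": 0,"dz": 0,"ax": 0,"ay": 0,"az": 0,"gripper": 1}
    - {"dx": 0,"dy": 0,"dz": 0,"ax": 0,"ay": 0,"az": 0,"gripper": 1}
    - {"dx": 0,"dy": 0,"dz": 0,"ax": 0,"ay": 0,"az": 0,"gripper": 1}
    - {"dx": 0,"dy": 0,"dz": 0,"ax": 0,"ay": 0,"az": 0,"gripper": 1}
    - {"dx": 0,"dy": 0,"dz": 0,"ax": 0,"ay": 0,"az": 0,"gripper": 1}
    - {"dx": 0,"dy": 0,"dz": 0,"ax": 0,"ay": 0,"az": 0,"gripper": 1}

```text
clock: 21.12
eef_pos: [522.9, -50.9, 75.4]
eef_rot: [3.142, 0.0, 0.002]
wrist_force: [-0.3, -0.1, -0.2]
finger_gap: 0.4
finger_force: 0.0
```

```bash
python3 -c "
from h import *
rep();rep();fit(16.9);fit(18)"
```

```text
t 21.12 th [0.1058 3.1998 0.1121 2.862 ] tcp [522.9 -50.9  75.4] rpy [3.142e+00 0.000e+00 2.000e-03] F [-0.34 -0.1  -0.24]
t 21.23 th [0.1098 3.18   0.113  2.8656] tcp [522.9 -50.9  75.4] rpy [ 3.142e+00 -0.000e+00  2.000e-03] F [ 0.51  0.11 -0.  ]
th,om,acc 0.1098 0.012 -0.0035 res 0.00104
th,om,acc 0.1099 0.0123 -0.0033 res 0.00117
```

>>> jog_arm:
  commands:
    - {"dx": 0,"dy": 0,"dz": 0,"ax": 0,"ay": 0,"az": 0,"gripper": 1}
    - {"dx": 0,"dy": 0,"dz": 0,"ax": 0,"ay": 0,"az": 0,"gripper": 1}
    - {"dx": 0,"dy": 0,"dz": 0,"ax": 0,"ay": 0,"az": 0,"gripper": 1}
    - {"dx": 0,"dy": 0,"dz": 0,"ax": 0,"ay": 0,"az": 0,"gripper": 1}
    - {"dx": 0,"dy": 0,"dz": 0,"ax": 0,"ay": 0,"az": 0,"gripper": 1}
    - {"dx": 0,"dy": 0,"dz": 0,"ax": 0,"ay": 0,"az": 0,"gripper": 1}
    - {"dx": 0,"dy": 0,"dz": 0,"ax": 0,"ay": 0,"az": 0,"gripper": 1}
    - {"dx": 0,"dy": 0,"dz": 0,"ax": 0,"ay": 0,"az": 0,"gripper": 1}
    - {"dx": 0,"dy": 0,"dz": 0,"ax": 0,"ay": 0,"az": 0,"gripper": 1}
    - {"dx": 0,"dy": 0,"dz": 0,"ax": 0,"ay": 0,"az": 0,"gripper": 1}

```text
clock: 22.58
eef_pos: [522.9, -50.9, 75.4]
eef_rot: [-3.142, 0.0, 0.002]
wrist_force: [-0.6, 0.8, 0.9]
finger_gap: 0.3
finger_force: 0.0
```

```bash
python3 -c "
from h import *
rep();rep();fit(16.9);fit(18)"
```

```text
t 22.57 th [0.1453 3.3256 0.1253 2.9617] tcp [522.9 -50.9  75.4] rpy [-3.142e+00  0.000e+00  2.000e-03] F [-0.62  0.8   0.87]
t 22.68 th [0.1494 3.3106 0.1264 2.9768] tcp [522.9 -50.9  75.4] rpy [3.142e+00 0.000e+00 2.000e-03] F [-1.41  0.68  0.14]
th,om,acc 0.1349 0.0137 -0.0018 res 0.0059
th,om,acc 0.1357 0.0158 -0.0007 res 0.00644
```

>>> jog_arm:
  commands:
    - {"dx": 0,"dy": 0.2,"dz": -0.7,"ax": 0,"ay": 0,"az": 0,"gripper": 1}
    - {"dx": 0,"dy": 0.2,"dz": -0.9,"ax": 0,"ay": 0,"az": 0,"gripper": 1}
    - {"dx": 0,"dy": 0.2,"dz": -1,"ax": 0,"ay": 0,"az": 0,"gripper": 1}
    - {"dx": 0,"dy": 0.2,"dz": -1,"ax": 0,"ay": 0,"az": 0,"gripper": 1}
    - {"dx": -0.3,"dy": 0.9,"dz": 0,"ax": 0,"ay": 0,"az": 0,"gripper": 1}
    - {"dx": -0.3,"dy": 0.9,"dz": 0,"ax": 0,"ay": 0,"az": 0,"gripper": 1}
    - {"dx": -0.3,"dy": 0.9,"dz": 0,"ax": 0,"ay": 0,"az": 0,"gripper": 1}
    - {"dx": -0.3,"dy": 0.9,"dz": 0,"ax": 0,"ay": 0,"az": 0,"gripper": 1}
    - {"dx": 0,"dy": 0,"dz": 0,"ax": 0,"ay": 0,"az": 0,"gripper": 1}

```text
clock: 23.9
eef_pos: [474.6, -228.7, 219.3]
eef_rot: [3.142, 0.0, -0.001]
wrist_force: [0.0, 0.1, 0.2]
finger_gap: 0.2
finger_force: 0.0
```

Run:
```python
from h import *
rep();rep()
a=cams.camera("top")["image"];b=cams.camera("scene")["image"]
o=np.hstack([cv2.resize(a[100:320,215:375],(400,550),interpolation=cv2.INTER_CUBIC),cv2.resize(b[180:400,280:440],(400,550),interpolation=cv2.INTER_CUBIC)])
cv2.imwrite("pics/z5.png",o[:,:,::-1])
```

```text
t 23.9 th [0.129  3.1197 0.13   2.8413] tcp [ 474.6 -228.7  219.3] rpy [ 3.142e+00  0.000e+00 -1.000e-03] F [0.04 0.12 0.24]
t 24.0 th [0.13   3.0937 0.1306 2.9038] tcp [ 475.3 -226.8  219.4] rpy [-3.141e+00  0.000e+00  2.000e-03] F [-0.6   0.32  0.15]
```

View pics/z5.png

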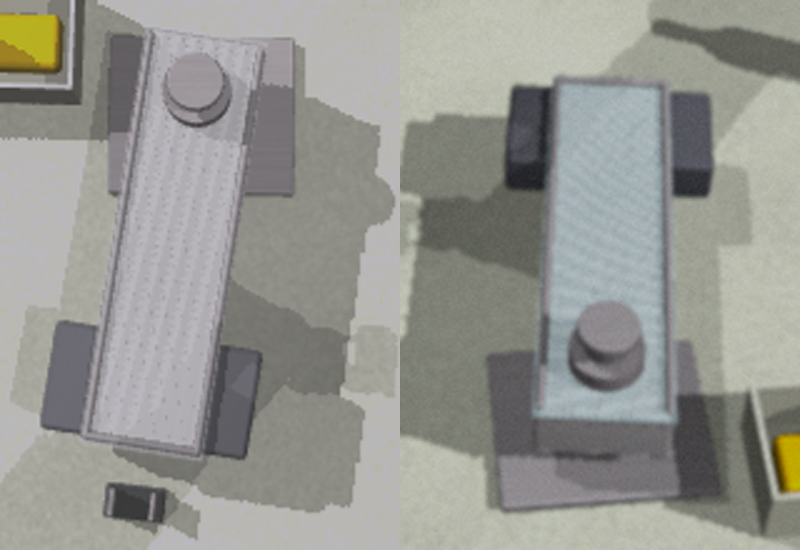

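The nose now points almost at the clip. In the left panel the nose corners are (84,437) and (204,455) and the clip is at (135,503). I'll compute the aim error from these and check the remaining motion.

Run:
```python
from h import *
T=lambda p:np.array(p)/2.5+[215,100]; S=lambda p:np.array(p)/2.5+[280-160,180]
for n,f,q,cl,z in(("top",T,[(264,47),(146,30),(84,437),(204,455)],[(107,501),(163,505),(135,503)],None),("scene",S,[(536,416),(676,419),(665,84),(554,78)],None,None)):
    w=back(C0[n],f(q),107); bm,nm=w[:2].mean(0),w[2:].mean(0); d=nm-bm; th=np.arctan2(d[1],-d[0])
    print(n,"bar th",th.round(4),"len",np.hypot(*d).round(1),"hinge",(bm+d*60/420).round(1))
    if cl: c=back(C0[n],f(cl),40)[:2].mean(0); print("clip jaws tops mid",c,"side err mm",np.cross(d/np.hypot(*d),c-nm),"base z5",back(C0[n],f(cl),20)[2])
    L=back(C0["scene"],np.array([(318,50),(370,52)])/3+[250,195],40).mean(0)
    if n=="scene": print("clip",L,"side err",np.cross(d/np.hypot(*d),L-nm))
rep();rep();rep()
```

```text
top bar th 0.1178 len 412.1 hinge [805.2  65.7]
clip jaws tops mid [392.32832409 120.27383212] side err mm -5.627265765946584 base z5 [390.64607131 122.03769286]
scene bar th 0.1212 len 415.0 hinge [812.6  68.7]
clip [388.73307653 125.76892108] side err -5.427503600462341
t 24.2 th [0.13   3.1007 0.131  2.8301] tcp [ 475.7 -226.2  219.5] rpy [-3.142e+00 -0.000e+00  3.000e-03] F [ 0.04 -0.05 -0.35]
t 24.3 th [0.1294 3.1072 0.1313 2.8703] tcp [ 475.6 -226.4  219.5] rpy [-3.142e+00 -0.000e+00  3.000e-03] F [ 0.   -0.61 -0.36]
t 24.4 th [0.1298 3.0979 0.1308 2.9034] tcp [ 475.5 -226.7  219.5] rpy [ 3.142e+00 -0.000e+00  3.000e-03] F [ 0.42 -0.33  0.18]<stdin>:6: DeprecationWarning: Arrays of 2-dimensional vectors are deprecated. Use arrays of 3-dimensional vectors instead. (deprecated in NumPy 2.0)
<stdin>:8: DeprecationWarning: Arrays of 2-dimensional vectors are deprecated. Use arrays of 3-dimensional vectors instead. (deprecated in NumPy 2.0)
```

Run:
```python
from h import *
import h
Y=np.arange(-70,70.1,.5)
def lines(c,th,n):
    out=[]
    for a,b in((-50,20),(50,110),(110,170),(170,230)):
        h.R_,h.Y_=np.meshgrid(np.arange(a,b,1.),Y)
        q=patch(c,th)  # sobel along Y
        p=np.median(q,axis=1); out.append([])
        for s in(-1,1):
            m=np.abs(Y-s*59)<6; w=np.abs(p)*m; w=w*(w>.4*w.max()); out[-1].append((w@Y/w.sum()).round(2))
    o=np.array(out); mid=o.mean(1); rc=np.array([-15,80,140,200])
    print(n,"th",th,"edges",o.tolist(),"slope",np.polyfit(rc,mid,1).round(4))
for n in("top","scene"):
    lines(C0[n],-.343,n); 
    c=cams.camera(n); lines(c,.13,n)
    if n=="top": t=c["image"]
    else: s=c["image"]
o=np.hstack([cv2.resize(t[288:318,250:290],(400,300),interpolation=cv2.INTER_CUBIC),cv2.resize(s[203:233,345:385],(400,300),interpolation=cv2.INTER_CUBIC)])
cv2.imwrite("pics/clip.png",o[:,:,::-1])
```

```text
top th -0.343 edges [[-58.64, 61.52], [-58.43, 58.27], [-56.7, 59.34], [-56.95, 58.41]] slope [-0.0017  1.023 ]
top th 0.13 edges [[-55.65, 60.54], [-56.3, 58.52], [-57.7, 56.27], [-56.37, 56.76]] slope [-0.0125  2.0285]
scene th -0.343 edges [[-58.9, 57.51], [-58.88, 60.18], [-58.66, 59.21], [-58.69, 59.14]] slope [ 0.004  -0.2872]
scene th 0.13 edges [[-57.99, 58.82], [-54.82, 58.34], [-57.0, 58.89], [-58.43, 61.49]] slope [0.004  0.7527]
```

View pics/clip.png

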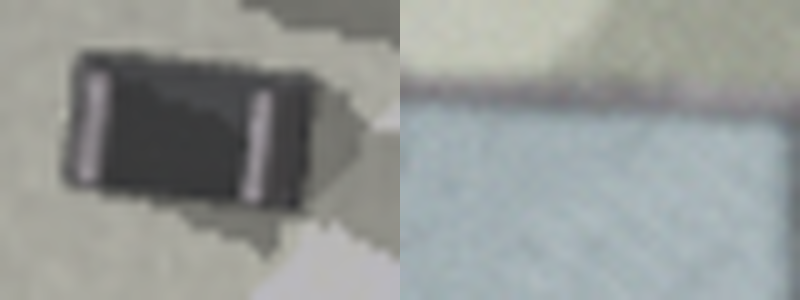

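The clip is hidden in the scene view, but the top view shows it well: base corners at (75,55), (318,72), (305,210) and (68,188), and jaws at x≈95 and x≈256. I'll refine the shelf centre line with LSD line segments.

Run:
```python
from h import *
P=lambda p:np.array(p)/10+[250,288]
base=back(C0["top"],P([(191.5,131)]),4)[0]; jaw=back(C0["top"],P([(175.5,135.5)]),40)[0]; jm=back(C0["top"],P([(175.5,135.5)]),38)[0]
print("base",base,"jaw",jaw)
lsd=cv2.createLineSegmentDetector()
for lab,cs,th in(("start",C0,-.343),("now",{n:cams.camera(n) for n in C0},.13)):
    u=np.array([-np.cos(th),np.sin(th)]);v=np.array([np.sin(th),np.cos(th)])
    for n,c in cs.items():
        g=cv2.resize(cv2.cvtColor(c["image"],cv2.COLOR_RGB2GRAY),None,fx=2,fy=2,interpolation=cv2.INTER_CUBIC)
        l=lsd.detect(g)[0][:,0].reshape(-1,2)
        w=(back(c,(l-.5)/2,107).reshape(-1,2,2)-H); R=w@u; Yv=w@v
        k=(np.abs(R[:,1]-R[:,0])>35)&(np.abs(np.abs(Yv).mean(1)-59)<6)&(R.min(1)>-70)&(R.max(1)<370)&(np.abs(Yv[:,0]-Yv[:,1])<4)
        for s in(-1,1):
            kk=k&(np.sign(Yv[:,0])==s)
            print(lab,n,s,[(int(a[0]),int(a[1]),round(b[0],1),round(b[1],1)) for a,b in zip(R[kk],Yv[kk])])
th=.13;u=np.array([-np.cos(th),np.sin(th)]);v=np.array([np.sin(th),np.cos(th)])
print("clip off line .13:",(base-H)@v,(jaw-H)@v,(base-H)@u)
rep()
```

```text
base [389.57884803 123.05667338] jaw [391.3144917  124.01850483]
start top -1 [(330, 230, np.float64(-61.0), np.float64(-59.5)), (230, 68, np.float64(-57.2), np.float64(-57.3)), (12, -49, np.float64(-57.0), np.float64(-56.5))]
start top 1 [(-41, 3, np.float64(61.3), np.float64(60.9)), (350, -49, np.float64(54.5), np.float64(55.6)), (249, 304, np.float64(60.9), np.float64(59.7))]
start scene -1 [(347, 241, np.float64(-57.6), np.float64(-57.3)), (138, 64, np.float64(-55.7), np.float64(-57.5)), (209, 135, np.float64(-56.4), np.float64(-56.8)), (63, -48, np.float64(-62.9), np.float64(-62.5))]
start scene 1 [(204, 338, np.float64(62.7), np.float64(62.5)), (144, 13, np.float64(59.4), np.float64(60.3)), (202, 144, np.float64(58.1), np.float64(58.3)), (-11, -48, np.float64(58.0), np.float64(57.7))]
now top -1 [(198, 88, np.float64(-56.7), np.float64(-56.3)), (90, 44, np.float64(-56.2), np.float64(-56.7)), (352, 263, np.float64(-54.6), np.float64(-55.0)), (347, 246, np.float64(-62.9), np.float64(-62.9)), (128, 171, np.float64(-61.4), np.float64(-61.5))]
now top 1 [(-48, 46, np.float64(61.9), np.float64(61.4)), (247, 346, np.float64(60.9), np.float64(61.0)), (352, -51, np.float64(55.6), np.float64(56.1))]
now scene -1 [(345, 162, np.float64(-56.5), np.float64(-55.3)), (-7, 51, np.float64(-56.6), np.float64(-57.8))]
now scene 1 [(199, 337, np.float64(63.5), np.float64(63.1)), (167, 35, np.float64(59.1), np.float64(58.1)), (33, -51, np.float64(58.6), np.float64(57.8)), (289, 211, np.float64(56.9), np.float64(57.5)), (209, 169, np.float64(57.0), np.float64(58.9)), (343, 291, np.float64(56.5), np.float64(57.1))]
clip off line .13: 2.6997026187158397 3.878416713667363 423.3433417150484
t 24.7 th [0.1312 3.1018 0.1325 2.9021] tcp [ 475.3 -227.   219.4] rpy [-3.142e+00  0.000e+00  2.000e-03] F [-0.76 -0.2   0.48]
```

The shelf has come to rest at about 0.131 rad and the clip lies at about 0.137. That is roughly 0.35° off, or about 2.5 mm at the clip, which is near the calibration accuracy. I'll leave it untouched, confirm it stands still, then hand in.

>>> jog_arm:
  commands:
    - {"dx": 0,"dy": 0,"dz": 0,"ax": 0,"ay": 0,"az": 0,"gripper": 1}
    - {"dx": 0,"dy": 0,"dz": 0,"ax": 0,"ay": 0,"az": 0,"gripper": 1}
    - {"dx": 0,"dy": 0,"dz": 0,"ax": 0,"ay": 0,"az": 0,"gripper": 1}
    - {"dx": 0,"dy": 0,"dz": 0,"ax": 0,"ay": 0,"az": 0,"gripper": 1}
    - {"dx": 0,"dy": 0,"dz": 0,"ax": 0,"ay": 0,"az": 0,"gripper": 1}
    - {"dx": 0,"dy": 0,"dz": 0,"ax": 0,"ay": 0,"az": 0,"gripper": 1}
    - {"dx": 0,"dy": 0,"dz": 0,"ax": 0,"ay": 0,"az": 0,"gripper": 1}
    - {"dx": 0,"dy": 0,"dz": 0,"ax": 0,"ay": 0,"az": 0,"gripper": 1}
    - {"dx": 0,"dy": 0,"dz": 0,"ax": 0,"ay": 0,"az": 0,"gripper": 1}
    - {"dx": 0,"dy": 0,"dz": 0,"ax": 0,"ay": 0,"az": 0,"gripper": 1}

```text
clock: 26.05
eef_pos: [475.3, -227.0, 219.5]
eef_rot: [3.142, 0.0, 0.002]
wrist_force: [0.0, 0.4, 0.0]
finger_gap: 0.6
finger_force: 0.0
```

```bash
python3 -c "
from h import *
rep();rep()"
```

```text
t 26.05 th [0.1312 3.103  0.132  2.8732] tcp [ 475.3 -227.   219.5] rpy [3.142e+00 0.000e+00 2.000e-03] F [0.03 0.43 0.04]
t 26.15 th [0.1315 3.101  0.1318 2.8458] tcp [ 475.3 -227.   219.4] rpy [-3.142e+00  0.000e+00  2.000e-03] F [ 0.3  -0.29 -0.75]
```

>>> jog_arm:
  commands:
    - {"dx": 0,"dy": 0,"dz": 0,"ax": 0,"ay": 0,"az": 0,"gripper": 1}
    - {"dx": 0,"dy": 0,"dz": 0,"ax": 0,"ay": 0,"az": 0,"gripper": 1}
    - {"dx": 0,"dy": 0,"dz": 0,"ax": 0,"ay": 0,"az": 0,"gripper": 1}
    - {"dx": 0,"dy": 0,"dz": 0,"ax": 0,"ay": 0,"az": 0,"gripper": 1}
    - {"dx": 0,"dy": 0,"dz": 0,"ax": 0,"ay": 0,"az": 0,"gripper": 1}
    - {"dx": 0,"dy": 0,"dz": 0,"ax": 0,"ay": 0,"az": 0,"gripper": 1}
    - {"dx": 0,"dy": 0,"dz": 0,"ax": 0,"ay": 0,"az": 0,"gripper": 1}
    - {"dx": 0,"dy": 0,"dz": 0,"ax": 0,"ay": 0,"az": 0,"gripper": 1}
    - {"dx": 0,"dy": 0,"dz": 0,"ax": 0,"ay": 0,"az": 0,"gripper": 1}
    - {"dx": 0,"dy": 0,"dz": 0,"ax": 0,"ay": 0,"az": 0,"gripper": 1}

```text
clock: 27.5
eef_pos: [475.3, -227.0, 219.4]
eef_rot: [-3.142, -0.0, 0.002]
wrist_force: [-0.5, 0.6, 0.4]
finger_gap: 0.7
finger_force: 0.0
```

>>> jog_arm:
  commands:
    - {"dx": 0,"dy": 0,"dz": 0,"ax": 0,"ay": 0,"az": 0,"gripper": 1}
    - {"dx": 0,"dy": 0,"dz": 0,"ax": 0,"ay": 0,"az": 0,"gripper": 1}
    - {"dx": 0,"dy": 0,"dz": 0,"ax": 0,"ay": 0,"az": 0,"gripper": 1}
    - {"dx": 0,"dy": 0,"dz": 0,"ax": 0,"ay": 0,"az": 0,"gripper": 1}
    - {"dx": 0,"dy": 0,"dz": 0,"ax": 0,"ay": 0,"az": 0,"gripper": 1}
    - {"dx": 0,"dy": 0,"dz": 0,"ax": 0,"ay": 0,"az": 0,"gripper": 1}
    - {"dx": 0,"dy": 0,"dz": 0,"ax": 0,"ay": 0,"az": 0,"gripper": 1}
    - {"dx": 0,"dy": 0,"dz": 0,"ax": 0,"ay": 0,"az": 0,"gripper": 1}
    - {"dx": 0,"dy": 0,"dz": 0,"ax": 0,"ay": 0,"az": 0,"gripper": 1}
    - {"dx": 0,"dy": 0,"dz": 0,"ax": 0,"ay": 0,"az": 0,"gripper": 1}

```text
clock: 28.75
eef_pos: [475.3, -227.0, 219.5]
eef_rot: [3.142, -0.0, 0.002]
wrist_force: [-0.5, 0.3, 0.8]
finger_gap: 0.8
finger_force: 0.0
```

```bash
python3 -c "
from h import *
rep();rep()"
```

```text
t 28.75 th [0.1312 3.1129 0.1329 2.876 ] tcp [ 475.3 -227.   219.5] rpy [ 3.142e+00 -0.000e+00  2.000e-03] F [-0.49  0.31  0.84]
t 28.85 th [0.1315 3.1047 0.1318 2.8803] tcp [ 475.3 -227.   219.5] rpy [3.142e+00 0.000e+00 2.000e-03] F [ 0.86  0.43 -0.64]
```

The angle has held at 0.1315 rad for more than 4 s with nothing touching the shelf, so I'm handing in.

```bash
python3 -c "
from cell import job
print(job.sign_off())"
```

```text
the job is handed in; nothing more can be done
None
```

The job is handed in at about 29 s: the shelf stands still on its own with its nose about 0.35° (2.5 mm at the clip) short of dead centre on the clip, moved only by two gentle pushes on the right pad.

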